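Rock the ball sorter's seesaw gate over to the right pocket and feed the balls

ROBOT

A 7-joint arm with a two-finger parallel gripper is mounted at the origin on the work surface. World frame = base frame: x ahead of the robot, y to its left, z up, the work surface at z = 0. Lengths are in m, angles in rad, forces in N, time in s.
With the tool pointing down it reaches from about 0.425 to 1.025 m from the base axis. Payload 3.6 kg.
Tool frame: the origin (TCP) lies between the finger pads; the fingertips stand 17 mm ahead of it and the grasp point (between the pads) lies 2 mm behind it (ctrl.finger_overhang is the distance from the TCP to the fingertips, in m); z points along the fingers, y is the direction in which the jaws open and shut (so a half turn about z gives the same grasp; the last joint's range is limited). The gripper opens to 85 mm and grips with 20 to 120 N. Pads are 22 mm wide; open, the fingers measure 114 mm over their backs; the gripper's body (76 mm by 85 mm) begins 54 mm behind the grasp point. The pads swing forward as they close: fully open they stand 13 mm farther back than shut.
Start: joints at [1.052, 0.591, 0.048, 1.609, -0.033, 0.943, -0.034], TCP at [0.299, -0.661, 0.248] pointing down, gripper open.
Joint ranges: [-2.69, 2.69], [-0.47, 2.24], [-1.27, 1.36], [0.19, 2.51], [-1.53, 4.68], [0.08, 2.07], [-3.09, 3.09]. Speed limits (rad/s): [2.57, 2.57, 3.14, 3.14, 3.14, 3.14, 3.14].

INTERFACE

Orientations are given as a rotation vector (axis times angle).
In Python, from cell import ctrl gives the robot as it stands.
- The arm moves only by the tool arm_command, never from a script. Its argument "motion" is a list of rows, each a list of 4 numbers: the shift along the tool's x, y, z in mm, then the turn about the tool's z in rad. A call has exactly 5 rows; each row shifts and turns the commanded pose from where the row before left it, along the tool's axes as they then stand; what a row does not reach is not made up. A row lasts 1/12 s, in which the tool goes at most 41.7 mm and 7.16 degrees, less where a joint would pass 70% of its speed; a pose out of reach is approached as far as the arm can. A call with a gripper value outside its range is refused whole. "grip" is the opening, from 0 (shut) to 1 (fully open), set as the call begins (left out, the last holds). The fingers move at their own pace and stop on an object; "force" is the grip in N (left out, the last holds). Time passes only in rows, so rows that do not move let the fingers close, or fill a call up. It gives the time, the measured TCP pose, the force and the opening at its end, in the units of the state.
- ctrl.observe(): the state, without advancing time (a new reading comes with each control period).
- ctrl.capture(name): name is "side" or "top" or "wrist"; returns a dict with "pixels" (420x560x3 uint8, red, green, blue), "range_z" (420x560 float32, m along the optical axis (not along the pixel's ray), 0 where there is no reading), "fx", "fy", "cx", "cy" (pixels), "k1" (the pictures are not rectified: a ray, as slopes to the right and down, at radius r is drawn at 1 + k1 r^2 times it, then the intrinsics apply), "R" (3x3) and "t" (3): a world point X has camera coordinates R X + t. Camera axes: x right, y down, z forward; pixel columns grow to the right and rows downward; lengths in m; the calibration is good to about 2 mm. A picture is of the moment at which its call begins.
- ctrl.job_done(): hands the job in, once; it reports no verdict.
The state is a dict: "t": time; "joints": joint angles; "qvel": joint speeds; "joint_torque": joint torques, N m; "tool_pos": TCP position; "tcp_rot": TCP orientation; "ft_force": force on the tool from outside, world axes, zero at the start; "torque": the same for the moment, N m; "finger_gap": finger opening in m.
Only numpy, scipy, OpenCV 4.12 (cv2) and the standard library are available. Lean on these libraries where they do the work, as an engineer would, in place of code of your own. Each camera call takes 0.05 s, during which the arm holds its last target.

TASK

The ball sorter's seesaw gate is tipped to the left: push down its raised right-hand lug with a fingertip until the gate has rocked fully over to the right. Then press the release plate beside the feed chute fully down, and keep it down until all three steel balls have run over the gate into the right-hand pocket, then let it spring up. Work only by pushing and pressing: never touch the balls themselves, and leave everything else on the shelf where it is.

Things in the scene. Friction and masses are not known exactly. Their poses are not given: they have to be found in the camera images.
- sorter: fixed ball sorter of aluminium and dark steel, 470 mm wide (y), 205 mm deep (x -55 to +155 mm). Origin on the shelf under the gate's middle; x points away from the robot (yaw within 0.3 rad), y to its left, z up. The feed chute, 34 mm wide, lies at y = 0 from x = 18 to 144 mm, walls up to 165 mm high, and slopes down to the gate. In front of the gate nothing fixed stands above 8 mm
- gate (a joint): tilt of the seesaw gate (rad): a steel trough 184 mm long (along the sorter's y), 38 mm wide, on a level pivot along the sorter's x, 100 mm above its origin. 0 level, negative: left (+y) end down, positive: right (-y) end down; stops at -0.22 and +0.22. Starts at -0.22 to -0.12. Stiff: it stays where it is left; about 1 N on a lug moves it
- right_lug (a point): centre of the top face of the gate's right-hand lug, a flat steel tab 50 mm (x) by 36 mm (y) by 5 mm that sticks out of the gate's front wall towards the robot and tilts with the gate. With the gate level it is at (-47, -60, 112) mm in the sorter's frame; with the gate fully right about 99 mm high
- left_lug (a point): the same on the left-hand lug, at (-47, +60, 112) mm in the sorter's frame with the gate level
- release_top (a point): centre of the top face of the release plate, a dark steel square 38 by 38 by 5 mm on a post, at (36, 65, 170) mm in the sorter's frame when up. It carries the blade that stops the balls
- release (a joint): how far the release plate is pressed down (m): 0 up, 0.018 fully down on its stop; a spring pushes it back up (about 2 N at the top, 5 N fully down). The balls run freely once it is down by 0.016 and all three pass within about 2 s
- right_pocket (a point): middle of the floor of the right-hand pocket, 70 mm (x) by 75 mm (y) inside, floor 20 mm high, walls 64 to 80 mm high, at the foot of the chute under the gate's right end, at (0, -187.5, 20) mm in the sorter's frame
- left_pocket (a point): the same of the left-hand pocket, at (0, +187.5, 20) mm in the sorter's frame
- ball0_center (a point): centre of a loose steel ball 22 mm across; it waits in the feed chute (first in the row of three, behind the stop blade) about 143 mm high
- ball0: the same ball 0 (origin on its surface, turns with it: use its centre)
- ball1_center (a point): centre of a loose steel ball 22 mm across; it waits in the feed chute (second in the row of three, behind the stop blade) about 146 mm high
- ball1: the same ball 1 (origin on its surface, turns with it: use its centre)
- ball2_center (a point): centre of a loose steel ball 22 mm across; it waits in the feed chute (third in the row of three, behind the stop blade) about 149 mm high
- ball2: the same ball 2 (origin on its surface, turns with it: use its centre)
- knob: loose bakelite knob, 36 mm across, 28 mm high, origin under its centre; not to be moved
- punch_a: loose brass eyelet punch standing upright, 26 mm across the foot, 56 mm high, origin under its centre; not to be moved
- punch_b: a second brass eyelet punch, the same shape; not to be moved
- cup_lid: loose cream enamel cup lid, 84 mm across, 30 mm high with its knob, origin under its centre; not to be moved
- roller: loose chrome print tray roller, 130 mm long in two square black end blocks 30 mm high, lying along its x, origin under its centre; not to be moved
- tin: loose closed tin, 62 by 47 by 33 mm, origin under its centre; not to be moved

How it is judged:
On the way, in this order (a step that is already met when the one before it is completed fails the run):
1. the gate is rocked over to the right, to within 0.05 rad of its stop (value of joint gate above 0.17 rad), for 0.2 s.
2. the release plate is pressed down, to within 4 mm of its stop (value of joint release above 0.014 m), for 0.2 s.
At the end, for the whole second after the job is handed in: All three balls lie at rest (under 0.05 m/s) in the right-hand pocket, the gate is tipped right to within 0.05 rad of its stop, and the release plate is up again (within 4 mm) (value of joint gate above 0.17 rad and value of joint release below 0.004 m and x of ball0_center in the frame of right_pocket between -0.037 and 0.037 m and y of ball0_center in the frame of right_pocket between -0.042 and 0.042 m and z of ball0_center in the frame of right_pocket between 0 and 0.04 m and linear speed of each of ball0, ball1, ball2 below 0.05 m/s and x of ball1_center in the frame of right_pocket between -0.037 and 0.037 m and y of ball1_center in the frame of right_pocket between -0.042 and 0.042 m and z of ball1_center in the frame of right_pocket between 0 and 0.04 m and x of ball2_center in the frame of right_pocket between -0.037 and 0.037 m and y of ball2_center in the frame of right_pocket between -0.042 and 0.042 m and z of ball2_center in the frame of right_pocket between 0 and 0.04 m); the robot touches nothing.
It fails at once if a ball is touched by the robot (contact force between any of the fingers, the arm and ball0 above 0.3 N or contact force between any of the fingers, the arm and ball1 above 0.3 N or contact force between any of the fingers, the arm and ball2 above 0.3 N).
It fails at once if a ball runs into the left-hand pocket ((x of ball0_center in the frame of left_pocket between -0.037 and 0.037 m and y of ball0_center in the frame of left_pocket between -0.042 and 0.042 m and z of ball0_center in the frame of left_pocket between 0 and 0.04 m) or (x of ball1_center in the frame of left_pocket between -0.037 and 0.037 m and y of ball1_center in the frame of left_pocket between -0.042 and 0.042 m and z of ball1_center in the frame of left_pocket between 0 and 0.04 m) or (x of ball2_center in the frame of left_pocket between -0.037 and 0.037 m and y of ball2_center in the frame of left_pocket between -0.042 and 0.042 m and z of ball2_center in the frame of left_pocket between 0 and 0.04 m)).
It fails at once if a ball falls off the sorter or is lifted out of it (height (world z) of any of ball0_center, ball1_center, ball2_center below 0.018 m or height (world z) of any of ball0_center, ball1_center, ball2_center above 0.185 m).
It fails at once if another thing on the shelf is moved by more than 15 mm (distance of any of knob, punch_a, punch_b, cup_lid, roller, tin from where it was at the start of the episode above 0.015 m).
It also fails if it takes over 40 s, if anything falls off the work surface, if the arm or the gripper's body presses on something with over 40 N, if the wrist force passes 120 N, or if a joint passes its speed limit or range.

## Working session

There is one attempt and no reset: what is moved stays moved. The work goes in short steps, Python scripts to look and compute and a tool call to move; the robot and the scene stay as the last step left them, time stands still between calls to the robot, and variables do not carry over. Pictures are saved under pics/ and viewed, and the job is handed in when it is done.

Besides the shell and the picture viewer there is one more tool, called after ">>>" in YAML: its name, and indented under it one key for each argument. arm_command: Moves the arm, as the interface text tells. Its arguments: {"type":"object","properties":{"motion":{"type":"array"},"grip":{"type":"number"},"force":{"type":"number"}},"required":["motion"]}

```bash
mkdir -p pics; cat > h.py <<'E'
import numpy as np, cv2
from cell import ctrl
def snap(n,f):
    c=ctrl.capture(n); cv2.imwrite('pics/'+f,c['pixels'][:,:,::-1]); np.savez('pics/'+f[:-4]+'.npz',**c); return c
def world(c):
    h,w=c['range_z'].shape
    u,v=np.meshgrid(np.arange(w),np.arange(h))
    K=np.array([[c['fx'],0,c['cx']],[0,c['fy'],c['cy']],[0,0,1.]])
    p=cv2.undistortPoints(np.stack([u,v],-1).reshape(-1,1,2).astype(float),K,np.array([float(c['k1']),0,0,0])).reshape(h,w,2)
    z=c['range_z'].astype(float)
    X=np.dstack([p[...,0]*z,p[...,1]*z,z])-np.array(c['t'])
    X=X@np.array(c['R']); X[z==0]=np.nan
    return X
E
python3 - <<'E'
from h import *
print(ctrl.observe())
snap('top','top0.png'); snap('side','side0.png')
E
```

```text
{'t': 0.0, 'joints': array([ 1.05251346,  0.59212626,  0.04830501,  1.60983329, -0.03329578,
        0.94269862, -0.03372164]), 'qvel': array([ 1.82414649e-03, -5.55813758e-04, -4.92147161e-04,  6.32498405e-04,
       -1.36934781e-03, -8.29085909e-04,  5.76479776e-05]), 'joint_torque': array([ 3.19020392e-04, -5.48688304e+01,  1.54690873e+00, -1.98125374e+01,
        9.38508165e-03,  8.77075101e-03, -1.36053933e-05]), 'tool_pos': array([ 0.29846622, -0.65984332,  0.24713178]), 'tcp_rot': array([-3.06885206e+00, -6.61870111e-01,  9.52610904e-04]), 'ft_force': array([-0.35975549,  0.29423254, -0.2771284 ]), 'torque': array([-0.03106477, -0.01128151, -0.01774614]), 'finger_gap': 0.08543118534550491}
```

View pics/top0.png

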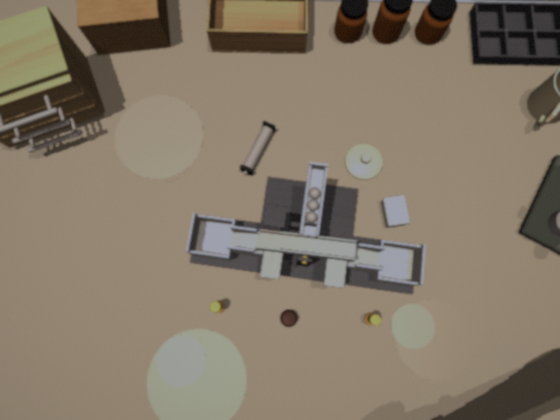

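View pics/side0.png

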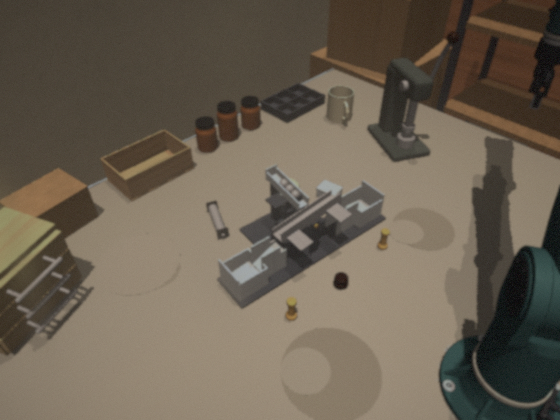

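The top view shows the chute and balls at (313,192–217), the lugs at (271,262) and (336,272), the pockets at (215,237) and (400,262), and the dark release plate probably near (295,220). The punches are at (217,307) and (375,320), and the knob is at (289,318).

```bash
python3 - <<'E'
from h import *
c=dict(np.load('pics/top0.npz')); X=world(c)
for n,(u,v) in dict(llug=(271,264),rlug=(336,275),lp=(218,240),rp=(395,264),b0=(311,217),b2=(313,192),rel=(295,220),p1=(217,307),p2=(375,320),knob=(289,318)).items():
    P=X[v-1:v+2,u-1:u+2].reshape(-1,3); print(n,np.nanmedian(P,0).round(4))
# height map
z=X[...,2]; 
im=np.clip(np.nan_to_num(z)/0.2*255,0,255).astype(np.uint8)
crop=cv2.applyColorMap(im,cv2.COLORMAP_JET)[150:310,175:440]
cr=c['pixels'][150:310,175:440,::-1]
cv2.imwrite('pics/crop0.png',np.vstack([cv2.resize(crop,None,fx=1.85,fy=1.85,interpolation=0),cv2.resize(np.clip(cr*1.5,0,255).astype(np.uint8),None,fx=1.85,fy=1.85,interpolation=2)]))
m=(z>0.145)&(z<0.19)
print(z[205:235,280:306:3].round(3))
E
```

```text
llug [0.4764 0.0533 0.1041]
rlug [ 0.4576 -0.0664  0.1204]
lp [0.5318 0.1672 0.0209]
rp [ 0.4903 -0.2013  0.0215]
b0 [ 0.5581 -0.0174  0.1535]
b2 [ 0.603  -0.0203  0.1592]
rel [0.5808 0.0064 0.0081]
p1 [0.395  0.157  0.0563]
p2 [ 0.3778 -0.15    0.0559]
knob [0.3769 0.0159 0.0283]
[[0.009 0.008 0.014 0.009 0.008 0.009 0.007 0.006 0.154]
 [0.173 0.168 0.011 0.006 0.008 0.009 0.011 0.007 0.155]
 [0.17  0.171 0.172 0.008 0.009 0.008 0.009 0.007 0.154]
 [0.171 0.171 0.171 0.009 0.007 0.01  0.01  0.01  0.151]
 [0.172 0.171 0.171 0.01  0.008 0.01  0.01  0.01  0.149]
 [0.171 0.172 0.17  0.009 0.01  0.009 0.009 0.006 0.15 ]
 [0.171 0.172 0.171 0.007 0.008 0.006 0.009 0.004 0.15 ]
 [0.169 0.17  0.168 0.011 0.013 0.005 0.009 0.011 0.151]
 [0.171 0.172 0.169 0.009 0.009 0.01  0.011 0.009 0.149]
 [0.172 0.172 0.169 0.01  0.006 0.009 0.008 0.009 0.15 ]
 [0.172 0.171 0.009 0.005 0.007 0.008 0.007 0.01  0.151]
 [0.172 0.172 0.01  0.008 0.01  0.006 0.01  0.008 0.15 ]
 [0.17  0.171 0.009 0.008 0.011 0.008 0.009 0.008 0.149]
 [0.169 0.172 0.012 0.01  0.009 0.008 0.009 0.011 0.134]
 [0.171 0.172 0.007 
[... 192 characters left out ...]
09 0.132 0.13 ]
 [0.172 0.168 0.114 0.113 0.118 0.116 0.118 0.142 0.132]
 [0.174 0.168 0.116 0.117 0.116 0.115 0.116 0.148 0.13 ]
 [0.17  0.171 0.112 0.114 0.117 0.116 0.115 0.147 0.129]
 [0.171 0.17  0.007 0.006 0.114 0.113 0.119 0.149 0.13 ]
 [0.167 0.17  0.007 0.008 0.008 0.01  0.011 0.146 0.131]
 [0.085 0.009 0.006 0.011 0.006 0.01  0.009 0.146 0.129]
 [0.085 0.011 0.009 0.007 0.008 0.01  0.006 0.145 0.129]
 [0.085 0.009 0.01  0.007 0.008 0.009 0.007 0.146 0.129]
 [0.073 0.01  0.008 0.012 0.009 0.005 0.009 0.147 0.127]
 [0.113 0.112 0.115 0.008 0.008 0.014 0.009 0.144 0.128]
 [0.11  0.114 0.115 0.117 0.116 0.119 0.008 0.128 0.129]
 [0.098 0.099 0.108 0.112 0.115 0.117 0.116 0.121 0.127]]
```

View pics/crop0.png

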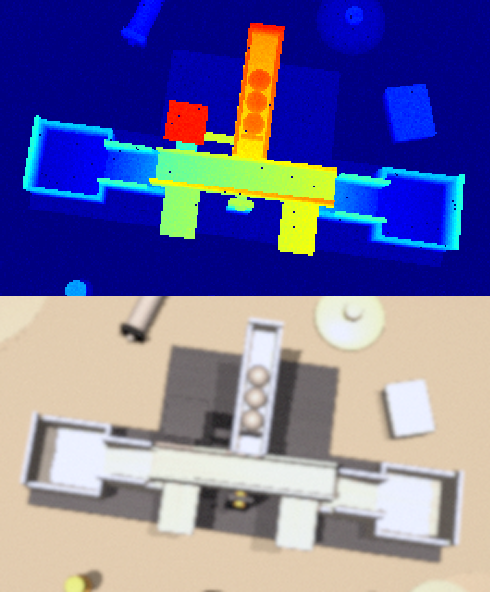

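The height map shows the release plate in red at about crop (186,122), height 0.171 m. The right lug is at crop (298,228) and is raised. Next I'll segment these to get their centres.

```bash
python3 - <<'E'
from h import *
c=dict(np.load('pics/top0.npz')); X=world(c); z=X[...,2]
def reg(u0,u1,v0,v1,a,b):
    m=np.zeros(z.shape,bool); m[v0:v1,u0:u1]=True; m&=(z>a)&(z<b)
    r=cv2.minAreaRect(X[m][:,:2].astype(np.float32)*1000); print(r,m.sum(),X[m].mean(0).round(4)); return r
re=reg(262,290,200,232,.16,.18)
rl=reg(325,349,261,292,.11,.13)
ll=reg(258,284,252,282,.095,.112)
v=np.array(ll[0])-np.array(rl[0]); y=v/np.linalg.norm(v); yaw=np.arctan2(-y[0],y[1]); print('yaw lugs',yaw)
# pockets: walls z>0.055
A=reg(180,240,210,265,.05,.09); B=reg(376,432,235,295,.05,.09)
A=reg(187,235,210,265,.0605,.09)
# model fit from release, lugs
import scipy.optimize as so
M=np.array([[36,65],[-47,-60],[-47,60]]);W=np.array([re[0],rl[0],ll[0]])
R=lambda a:np.array([[np.cos(a),-np.sin(a)],[np.sin(a),np.cos(a)]])
s=so.least_squares(lambda p:((M@R(p[2]).T)+p[:2]-W).ravel(),[500,0,0]); print(s.x,s.fun.round(1))
for n,p in dict(rl=(-47,-60),rel=(36,65),o=(0,0),rlfront=(-72,-60)).items(): print(n,R(s.x[2])@p+s.x[:2])
E
```

```text
((555.9173583984375, 47.46868896484375), (38.34674835205078, 38.271873474121094), 84.2978744506836) 457 [0.5555 0.0474 0.1706]
((461.40631103515625, -65.32894897460938), (35.55958938598633, 48.21223449707031), 83.92634582519531) 509 [ 0.4606 -0.0656  0.1205]
((476.3529052734375, 52.20404052734375), (36.18477249145508, 50.206520080566406), 83.1921157836914) 501 [0.4755 0.052  0.1045]
yaw lugs -0.1264903995511963
((533.7548828125, 164.60446166992188), (102.07616424560547, 78.52119445800781), 83.43017578125) 559 [0.5351 0.1777 0.0684]
((491.8736572265625, -194.18609619140625), (96.0670394897461, 78.67452239990234), 83.53145599365234) 617 [ 0.4905 -0.208   0.0678]
((534.3280029296875, 169.58123779296875), (92.05680847167969, 78.52119445800781), 83.43017578125) 408 [0.5346 0.1828 0.0708]
[ 5.14549969e+02 -1.23373770e+01 -1.17595435e-01] [ 2.   0.5 -0.6 -1.1 -1.4  0.6]
rl [460.83509316 -66.40873856]
rel [557.92743753  47.99002308]
o [514.54996878 -12.33737704]
rlfront [436.00775263 -63.47562379]
```

```bash
cat >> h.py <<'E'
from scipy.spatial.transform import Rotation as Ro
def to(x,y,ztip=None):
    s=ctrl.observe(); R=Ro.from_rotvec(s['tcp_rot']).as_matrix()
    z=s['tool_pos'][2] if ztip is None else ztip+ctrl.finger_overhang
    d=np.array([x,y,z])-s['tool_pos']
    print('t',s['t'],'tcp',s['tool_pos'].round(4),'tipz',s['tool_pos'][2]-ctrl.finger_overhang,'F',s['ft_force'].round(2),'gap',s['finger_gap'])
    print('tool shift mm',(R.T@d*1000).round(1))
    return R
E
python3 - <<'E'
from h import *
print(ctrl.finger_overhang); print(to(.4585,-.066,.19).round(3))
E
```

```text
0.017
t 0.1 tcp [ 0.2985 -0.6599  0.2473] tipz 0.23026101799028503 F [-0.72 -0.36  0.89] gap 0.08551680457674801
tool shift mm [ 390.6 -475.1   41.2]
[[ 0.911  0.412 -0.001]
 [ 0.412 -0.911  0.002]
 [-0.    -0.002 -1.   ]]
```

>>> arm_command:
  motion:
    - [22,-27,0,0]
    - [22,-27,0,0]
    - [22,-27,0,0]
    - [22,-27,0,0]
    - [22,-27,0,0]
  grip: 0
  force: 40

```text
t: 0.52
tool_pos: [0.3433, -0.4903, 0.2478]
tcp_rot: [-3.07, -0.662, 0.001]
ft_force: [0.3, -0.7, 0.1]
finger_gap: 0.0254
```

>>> arm_command:
  motion:
    - [22,-27,0,0]
    - [22,-27,0,0]
    - [22,-27,0,0]
    - [22,-27,0,0]
    - [22,-27,0,0]

```text
t: 0.93
tool_pos: [0.3878, -0.3221, 0.2481]
tcp_rot: [-3.071, -0.662, 0.001]
ft_force: [0.3, -0.4, -0.4]
finger_gap: -0.0001
```

>>> arm_command:
  motion:
    - [22,-27,0,0]
    - [22,-27,0,0]
    - [22,-27,0,0]
    - [22,-27,0,0]
    - [22,-27,0,0]

```text
t: 1.35
tool_pos: [0.4324, -0.1539, 0.2482]
tcp_rot: [-3.071, -0.662, 0.001]
ft_force: [0.6, -0.1, 0.1]
finger_gap: -0.0002
```

```bash
python3 - <<'E'
from h import *
to(.4585,-.066,.16)
E
```

```text
t 1.35 tcp [ 0.4324 -0.1539  0.2482] tipz 0.23117811845256037 F [ 0.62 -0.13  0.12] gap -0.00016530391457683974
tool shift mm [ 60.  -69.3  71.2]
```

>>> arm_command:
  motion:
    - [20,-23,0,0]
    - [20,-23,10,0]
    - [20,-23,20,0]
    - [0,0,25,0]
    - [0,0,15,0]

```text
t: 1.77
tool_pos: [0.4587, -0.0653, 0.1768]
tcp_rot: [-3.068, -0.67, 0.001]
ft_force: [-0.1, -0.4, -0.9]
finger_gap: 0.0001
```

```bash
python3 - <<'E'
from h import *
to(.4585,-.066,.125)
snap('side','side1.png');snap('wrist','wrist1.png')
E
```

```text
t 1.7667 tcp [ 0.4587 -0.0653  0.1768] tipz 0.15979132728484224 F [-0.06 -0.37 -0.86] gap 6.91919803325013e-05
tool shift mm [-0.4  0.6 34.8]
```

View pics/wrist1.png

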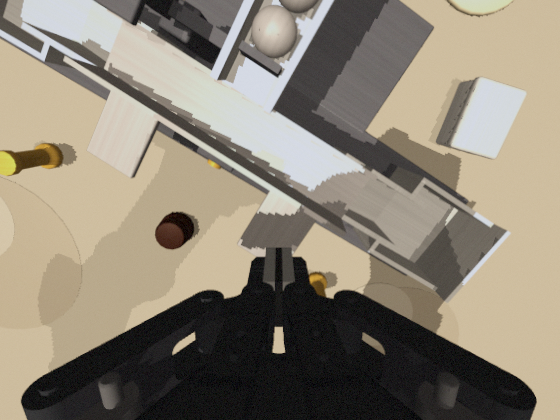

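View pics/side1.png

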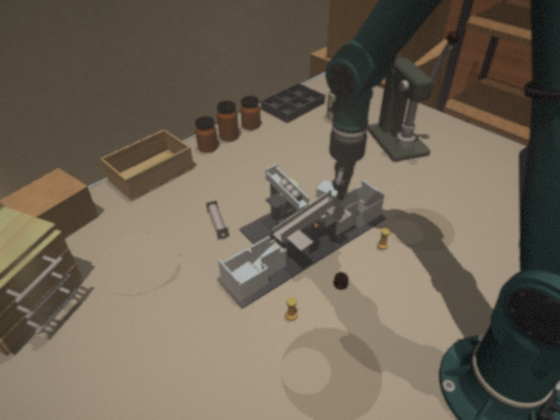

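The wrist view shows the shut fingertips at (280,255), over the right lug at (275,225). I'll go down.

>>> arm_command:
  motion:
    - [0,0,12,0]
    - [0,0,12,0]
    - [0,0,10,0]
    - [0,0,6,0]
    - [0,0,4,0]

```text
t: 2.28
tool_pos: [0.4589, -0.0686, 0.1345]
tcp_rot: [3.071, 0.661, 0.0]
ft_force: [0.7, -0.7, 1.4]
finger_gap: -0.0001
```

>>> arm_command:
  motion:
    - [0,0,4,0]
    - [0,0,4,0]
    - [0,0,3,0]
    - [0,0,3,0]
    - [0,0,1,0]

```text
t: 2.7
tool_pos: [0.459, -0.0681, 0.1191]
tcp_rot: [3.071, 0.662, 0.001]
ft_force: [0.1, -0.6, 1.5]
finger_gap: -0.0003
```

>>> arm_command:
  motion:
    - [0,0,2,0]
    - [0,0,1,0]
    - [0,0,1,0]
    - [0,0,1,0]
    - [0,0,0,0]

```text
t: 3.12
tool_pos: [0.4591, -0.0681, 0.1161]
tcp_rot: [3.07, 0.662, 0.001]
ft_force: [-4.0, -1.2, 22.8]
finger_gap: 0.0002
```

The force has jumped to 23 N, so the gate is on its stop. I'll hold a moment, lift off and check.

>>> arm_command:
  motion:
    - [0,0,0,0]
    - [0,0,-5,0]
    - [0,0,-20,0]
    - [0,0,-35,0]
    - [0,0,-35,0]

```text
t: 3.53
tool_pos: [0.4574, -0.0673, 0.2095]
tcp_rot: [-3.069, -0.663, 0.006]
ft_force: [1.1, 0.1, -0.1]
finger_gap: 0.0004
```

>>> arm_command:
  motion:
    - [0,0,-20,0]
    - [0,0,0,0]
    - [0,0,0,0]
    - [0,0,0,0]
    - [0,0,0,0]

```text
t: 3.95
tool_pos: [0.4576, -0.0677, 0.2279]
tcp_rot: [-3.07, -0.663, 0.005]
ft_force: [0.4, -0.3, -0.1]
finger_gap: -0.0001
```

```bash
python3 - <<'E'
from h import *
c=snap('top','top2.png'); X=world(c); z=X[...,2]
cv2.imwrite('pics/crop2.png',cv2.resize(c['pixels'][150:310,175:440,::-1],None,fx=2.8,fy=2.8))
print('llug',np.nanmedian(X[262:268,267:275].reshape(-1,3),0))
to(.557,.049,.19)
c=snap('wrist','wrist2.png')
E
```

```text
llug [0.47339326 0.05373111 0.12628536]
t 4.0 tcp [ 0.4576 -0.0677  0.2278] tipz 0.210824430059112 F [-0.63  0.53 -0.03] gap -9.148513142552657e-05
tool shift mm [138.8 -65.3  20.5]
```

View pics/crop2.png

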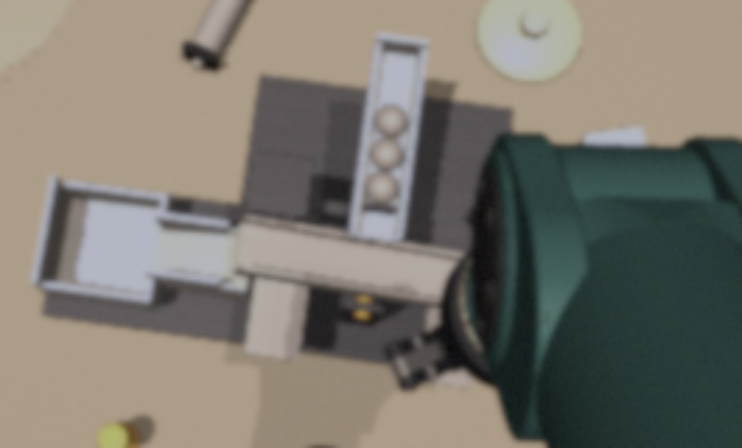

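View pics/wrist2.png

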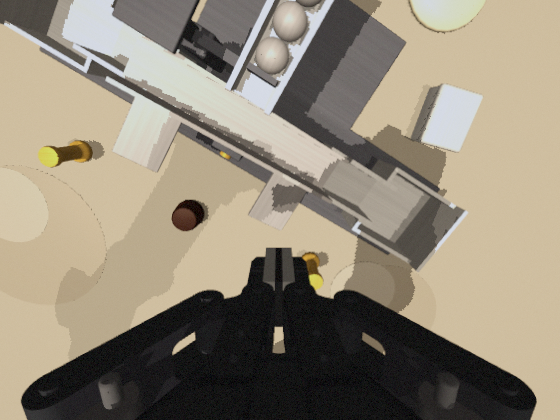

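The left lug now reads 0.126 m high, which matches +0.22 rad. The balls still wait behind the blade, at crop (383,187). On to the release plate.

>>> arm_command:
  motion:
    - [28,-13,0,0]
    - [28,-13,0,0]
    - [28,-13,0,0]
    - [28,-13,0,0]
    - [27,-13,0,0]

```text
t: 4.47
tool_pos: [0.559, 0.0498, 0.228]
tcp_rot: [-3.071, -0.662, 0.003]
ft_force: [0.5, -0.9, 0.9]
finger_gap: 0.0001
```

>>> arm_command:
  motion:
    - [0,0,10,0]
    - [0,0,10,0]
    - [0,0,0,0]
    - [0,0,0,0]
    - [0,0,0,0]

```text
t: 4.88
tool_pos: [0.5576, 0.0471, 0.2087]
tcp_rot: [3.071, 0.659, -0.003]
ft_force: [0.3, 1.6, 0.2]
finger_gap: -0.0002
```

```bash
python3 - <<'E'
from h import *
to(.557,.049,.171)
snap('wrist','wrist3.png')
c=snap('top','top3.png')
cv2.imwrite('pics/crop3.png',cv2.resize(c['pixels'][150:310,175:440,::-1],None,fx=2.8,fy=2.8))
E
```

```text
t 4.8833 tcp [0.5576 0.0471 0.2087] tipz 0.19174095195298813 F [0.31 1.56 0.21] gap -0.00023220240366209156
tool shift mm [ 0.3 -2.  20.7]
```

View pics/wrist3.png

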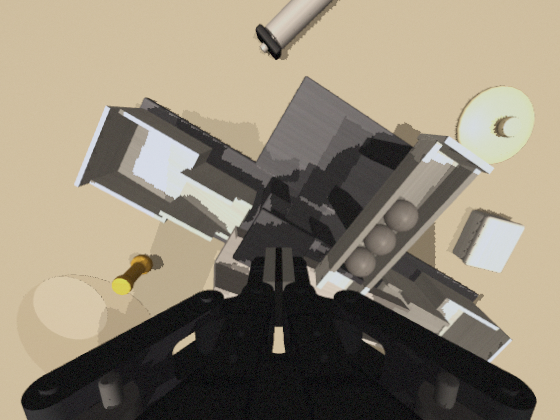

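View pics/crop3.png

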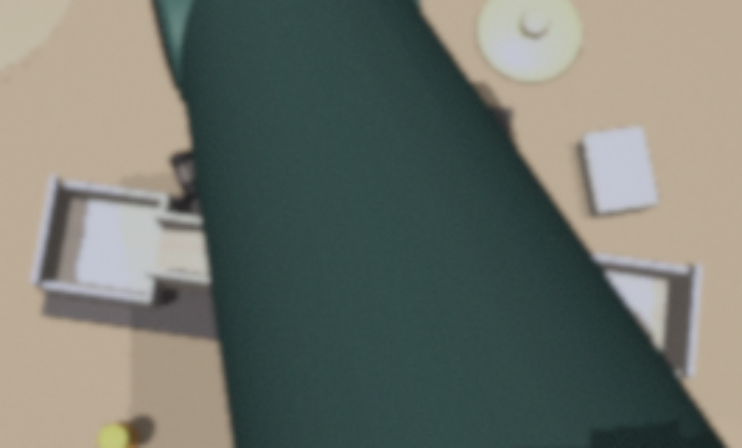

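In the wrist view the fingertips at (280,250) stand over the dark plate at (270,240), clear of the chute wall at (335,260). I'll press down.

>>> arm_command:
  motion:
    - [0,-2,8,0]
    - [0,0,8,0]
    - [0,0,6,0]
    - [0,0,5,0]
    - [0,0,5,0]

```text
t: 5.4
tool_pos: [0.5573, 0.0503, 0.1767]
tcp_rot: [-3.071, -0.662, 0.002]
ft_force: [-1.5, -0.0, 4.5]
finger_gap: 0.0001
```

>>> arm_command:
  motion:
    - [0,0,4,0]
    - [0,0,2,0]
    - [0,0,1,0]
    - [0,0,1,0]
    - [0,0,0,0]

```text
t: 5.82
tool_pos: [0.5574, 0.0503, 0.1693]
tcp_rot: [3.071, 0.662, -0.001]
ft_force: [-1.9, 0.4, 5.9]
finger_gap: -0.0003
```

Tip at about 0.152 m and almost on the stop. I'll go slightly further to feel it.

>>> arm_command:
  motion:
    - [0,0,1,0]
    - [0,0,0.5,0]
    - [0,0,0,0]
    - [0,0,0,0]
    - [0,0,0,0]

```text
t: 6.23
tool_pos: [0.5574, 0.0503, 0.169]
tcp_rot: [3.071, 0.662, -0.001]
ft_force: [-4.3, -0.1, 12.1]
finger_gap: -0.0001
```

>>> arm_command:
  motion:
    - [0,0,0,0]
    - [0,0,0,0]
    - [0,0,0,0]
    - [0,0,0,0]
    - [0,0,0,0]

```text
t: 6.65
tool_pos: [0.5575, 0.0503, 0.169]
tcp_rot: [3.071, 0.662, -0.001]
ft_force: [-3.8, -0.5, 12.2]
finger_gap: -0.0004
```

>>> arm_command:
  motion:
    - [0,0,0,0]
    - [0,0,0,0]
    - [0,0,0,0]
    - [0,0,0,0]
    - [0,0,0,0]

```text
t: 7.07
tool_pos: [0.5575, 0.0503, 0.169]
tcp_rot: [3.071, 0.662, -0.001]
ft_force: [-5.1, -0.6, 12.1]
finger_gap: 0.0003
```

>>> arm_command:
  motion:
    - [0,0,0,0]
    - [0,0,0,0]
    - [0,0,0,0]
    - [0,0,0,0]
    - [0,0,0,0]

```text
t: 7.48
tool_pos: [0.5574, 0.0503, 0.169]
tcp_rot: [3.071, 0.662, -0.001]
ft_force: [-4.5, -0.7, 11.7]
finger_gap: 0.0001
```

>>> arm_command:
  motion:
    - [0,0,0,0]
    - [0,0,0,0]
    - [0,0,0,0]
    - [0,0,0,0]
    - [0,0,0,0]

```text
t: 7.9
tool_pos: [0.5575, 0.0503, 0.169]
tcp_rot: [3.071, 0.662, -0.001]
ft_force: [-4.3, -1.1, 11.3]
finger_gap: -0.0001
```

```bash
python3 - <<'E'
from h import *
to(.557,.049,.171)
snap('wrist','wrist4.png'); c=snap('side','side4.png')
cv2.imwrite('pics/crop4.png',cv2.resize(c['pixels'][150:310,200:400,::-1],None,fx=3.5,fy=3.5))
E
```

```text
t 7.9 tcp [0.5575 0.0503 0.169 ] tipz 0.15203648127747754 F [-4.33 -1.07 11.27] gap -0.00010292058861093862
tool shift mm [ -1.   1. -19.]
```

View pics/wrist4.png

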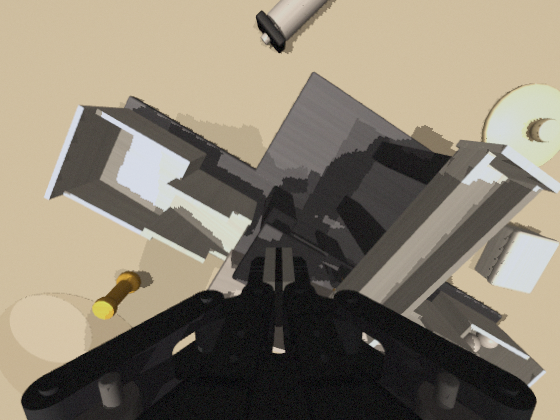

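View pics/crop4.png

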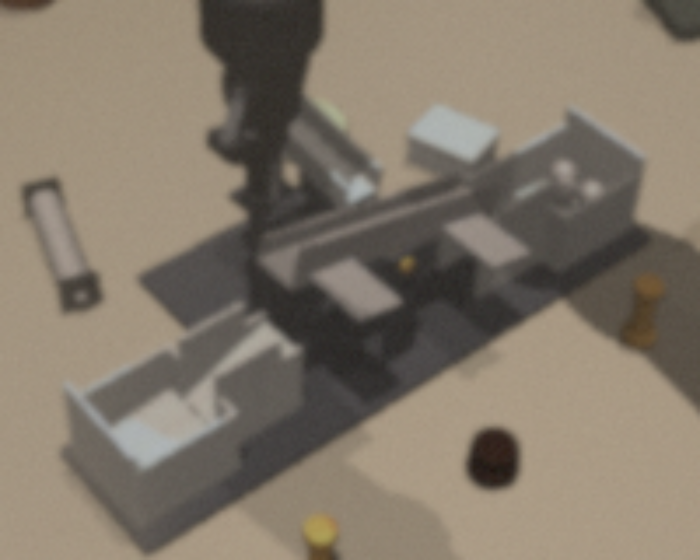

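The chute is empty in the wrist view. Two balls show in the right pocket at crop (565,170) and (592,188), and the third may be hidden by the wall. I'll hold a little longer, then lift.

>>> arm_command:
  motion:
    - [0,0,0,0]
    - [0,0,0,0]
    - [0,0,0,0]
    - [0,0,0,0]
    - [0,0,0,0]

```text
t: 8.42
tool_pos: [0.5574, 0.0503, 0.169]
tcp_rot: [3.071, 0.662, -0.001]
ft_force: [-4.9, -0.5, 12.2]
finger_gap: 0.0001
```

>>> arm_command:
  motion:
    - [0,0,0,0]
    - [0,0,0,0]
    - [0,0,0,0]
    - [0,0,0,0]
    - [0,0,0,0]

```text
t: 8.83
tool_pos: [0.5574, 0.0503, 0.169]
tcp_rot: [3.071, 0.662, -0.001]
ft_force: [-4.2, -1.5, 11.9]
finger_gap: -0.0001
```

>>> arm_command:
  motion:
    - [0,0,-5,0]
    - [0,0,-8,0]
    - [0,0,-15,0]
    - [0,0,-25,0]
    - [0,0,-25,0]

```text
t: 9.25
tool_pos: [0.5576, 0.0503, 0.2461]
tcp_rot: [-3.071, -0.663, 0.001]
ft_force: [0.7, 0.3, -0.2]
finger_gap: 0.0
```

>>> arm_command:
  motion:
    - [-28,13,0,0]
    - [-28,13,0,0]
    - [-28,13,0,0]
    - [-28,13,0,0]
    - [-28,13,0,0]

```text
t: 9.67
tool_pos: [0.4565, -0.0675, 0.2461]
tcp_rot: [3.07, 0.663, 0.003]
ft_force: [0.7, -0.8, -0.7]
finger_gap: -0.0002
```

>>> arm_command:
  motion:
    - [-22,27,0,0]
    - [-22,27,0,0]
    - [-22,27,0,0]
    - [-22,27,0,0]
    - [-22,27,0,0]

```text
t: 10.08
tool_pos: [0.4122, -0.2366, 0.2461]
tcp_rot: [3.07, 0.662, 0.002]
ft_force: [0.9, 0.3, 0.4]
finger_gap: -0.0001
```

>>> arm_command:
  motion:
    - [-22,27,0,0]
    - [-22,27,0,0]
    - [-22,27,0,0]
    - [-22,27,0,0]
    - [-22,27,0,0]

```text
t: 10.5
tool_pos: [0.3675, -0.4052, 0.246]
tcp_rot: [3.07, 0.662, 0.001]
ft_force: [0.9, 0.6, -0.8]
finger_gap: 0.0001
```

```bash
python3 - <<'E'
from h import *
to(.557,.049,.171)
c=snap('top','top5.png'); X=world(c)
cv2.imwrite('pics/crop5.png',cv2.resize(c['pixels'][150:310,175:440,::-1],None,fx=2.8,fy=2.8))
for n,(u,v) in dict(llug=(271,264),rlug=(336,275),rel=(276,216),p1=(217,307),p2=(375,320),knob=(289,318)).items():
    P=X[v-1:v+2,u-1:u+2].reshape(-1,3); print(n,np.nanmedian(P,0).round(4))
E
```

```text
t 10.5 tcp [ 0.3675 -0.4052  0.246 ] tipz 0.22900202498511096 F [ 0.87  0.63 -0.76] gap 0.00013246070106597566
tool shift mm [ 359.8 -335.8   57.8]
llug [0.4742 0.0529 0.1272]
rlug [ 0.4591 -0.069   0.099 ]
rel [0.5552 0.0455 0.17  ]
p1 [0.395  0.1569 0.0566]
p2 [ 0.3778 -0.1495  0.057 ]
knob [0.3769 0.0159 0.0293]
```

View pics/crop5.png

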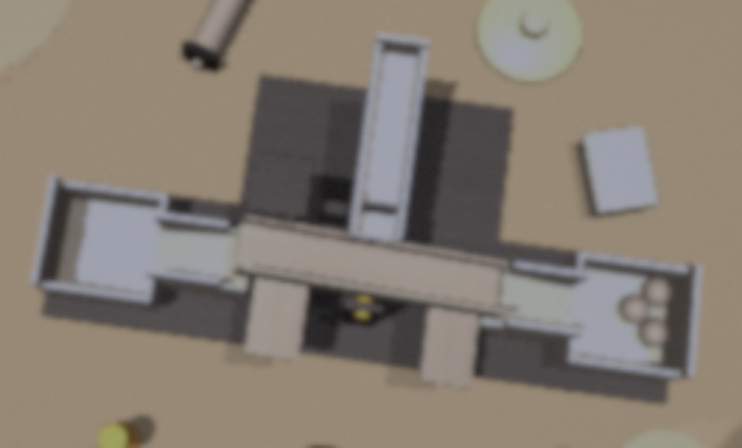

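All three balls are in the right pocket at crop (655,291), (635,308) and (653,332), and the chute is empty. One last check that they are at rest, then I'll hand in.

```bash
python3 - <<'E'
from h import *
a=dict(np.load('pics/top5.npz')); c=snap('top','top6.png')
X=world(c)
for p in [(409,254),(402,260),(408,269)]: print(X[p[1],p[0]].round(4))
s=(slice(240,290),slice(375,430))
print(np.abs(a['pixels'][s].astype(int)-c['pixels'][s]).max(), ctrl.observe()['t'])
ctrl.job_done()
E
```

```text
[ 0.5096 -0.2255  0.0397]
[ 0.4969 -0.2105  0.0409]
[ 0.4793 -0.2227  0.0381]
5 10.6
the job is handed in; nothing more can be done
```

The job is done and handed in at about 10.6 s. All three balls are in the right-hand pocket and the release plate is back up.

- **Gate:** I pushed the right lug down with the shut fingertips until the force jumped to 23 N at the stop. Afterwards the right lug measured 99 mm high and the left 127 mm, so the gate is fully over to the right.
- **Release plate:** I pressed it about 18 mm, onto its stop, with a steady force of about 12 N. I held it there for roughly 3 s and then let it spring up. It measured 170 mm high afterwards, which is its full up position.
- **Balls:** the chute is empty and all three lie in the right pocket, with their tops about 40 mm high. Two top-camera pictures taken just before hand-in were practically identical there, so the balls are at rest.
- **Other things on the shelf:** the knob and both punches measured within about 1 mm of where they started. I checked the tin, cup lid and roller only by eye, and they look unmoved.
- **Arm:** it ended clear of everything. None of these checks failed or disagreed.

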